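# Inspect the viscometer ball under the raking-light magnifier

## Robot

A 6-joint arm with a two-finger parallel gripper is mounted at the origin on a cart in front of the work surface, level with it; the furniture and walls round the work are solid. World frame = base frame: x ahead of the robot, y to its left, z up, the work surface at z = 0. Lengths are in m, angles in rad, forces in N, time in s.
With the tool pointing down it reaches from about 0.35 to 0.775 m from the base axis. Payload 7.3 kg.
Tool frame: the origin (TCP) lies at the centre of the arm's flange, where the gripper is bolted on; the fingertips stand 178 mm ahead of it and the grasp point (between the pads) lies 159 mm ahead of it (tip_extent is the distance from the TCP to the fingertips, in m); z points along the fingers, y is the line along which they close (so a half turn about z gives the same grasp; the last joint's range is limited). The gripper opens to 92 mm and grips with 3 to 60 N. Pads are 19 mm wide; open, the fingers measure 130 mm over their backs; the gripper's body (75 mm by 190 mm) begins 47 mm behind the grasp point.
Start: joints at [0.985, 0.342, 1.524, -0, 1.275, -0.146], TCP at [0.224, 0.475, 0.405] pointing down, gripper open.
Joint ranges: [-2.53, 2.53], [-0.77, 2.02], [0.04, 2.7], [-1, 4.14], [0.28, 2.66], [-3.11, 3.11]. Speed limits (rad/s): [2.57, 2.57, 3.14, 3.14, 3.14, 3.14].

## Interface

Orientations are given as [roll, pitch, yaw] about the fixed x, y, z axes, in that order (R = Rz(yaw) Ry(pitch) Rx(roll)).
In Python, from cell import * gives the robot as it stands.
- The arm moves only by the tool arm_command, never from a script. Its arguments are lists of equal length, an entry for each row: "xyz": the shift along the world's x, y, z in mm, a list of three; "spin": the turn about the world's z in degrees. In form: {"xyz": [[tx, ty, tz], ...], "spin": [spin, ...]}. A call has 1 to 20 rows; each row shifts and turns the commanded pose from where the row before left it; what a row does not reach is not made up. A row lasts 1/10 s, in which the tool goes at most 50 mm and 8.59 degrees, less where a joint would pass 70% of its speed; a pose out of reach is approached as far as the arm can. A call with a gripper value outside its range is refused whole. "jaw" is the opening, from -1 (shut) to 1 (fully open), set as the call begins (left out, the last holds). The fingers move at their own pace and stop on an object; "squeeze" is the grip in N (left out, the last holds). Time passes only in rows, so rows that do not move let the fingers close. It gives the time, the measured TCP pose, the force, the opening and the grip force at its end, in the units of the state.
- observe(): the state, without advancing time (a new reading comes with each control period).
- read_camera(name): name is "side" or "top"; returns a dict with "img" (420x560x3 uint8, red, green, blue), "depth" (420x560 float32, m along the optical axis (not along the pixel's ray), 0 where there is no reading), "fx", "fy", "cx", "cy" (pixels), "dist_coeffs" ([k1, k2, p1, p2, k3] as OpenCV has them; the pictures are not rectified), "world_from_camera" (4x4, takes a point from camera to world coordinates). Camera axes: x right, y up, looking along -z (the intrinsics and any distortion apply to the point x, -y, -z); pixel columns grow to the right and rows downward; lengths in m; the calibration is good to about 2 mm. A picture is of the moment at which its call begins.
- hand_in(): hands the job in; it is judged then, once.
The state is a dict: "time": time; "qpos": joint angles; "qvel": joint speeds; "joint_efforts": joint torques, N m; "tool_pos": TCP position; "tool_rot": TCP orientation; "contact_force": force on the tool from outside, world axes, zero at the start; "torque": the same for the moment, N m; "opening": finger opening in m; "grip_force": force on a finger pad.
Only numpy, scipy, OpenCV 4.12 (cv2) and the standard library are available. Lean on these libraries where they do the work, as an engineer would, in place of code of your own. Each camera call takes 0.05 s, during which the arm holds its last target. There are 200 camera calls.

## Task

Check the viscometer's steel ball for scratches at the stand magnifier: lift the white dish by its handle, carry it level with the ball lying in its hollow, bring it in under the lens, centred below the lens and about halfway between lens and base, with the handle pointing straight out at the front (away from the post), and pause there for a second. Scratches that lie along the lamp's beam do not show, so then turn the dish a quarter turn (either way round) in place, keeping it under the lens as it turns, until the handle points straight out to the side, and finish while still holding it there, level, still, and with the ball in the middle. The ball must never roll far up the side of the hollow, the dish must stay level, and neither the dish nor the robot may knock the magnifier or disturb the thermometer, the pocket refractometer or the label box.

Things in the scene. Friction and masses are not known exactly. Their poses are not given: they have to be found in the camera images.
- dish: loose white porcelain dish, 82 mm across, 23 mm high, on a 52 mm foot, with a straight handle; about 120 g in all. Origin: centre of the foot's underside; z up; the handle points along its -x axis
- dish_center (a point): point on the dish's axis 14 mm above the foot's underside: where the ball's centre lies when it rests in the middle. The hollow has a flat middle 12 mm across, 6 mm above the foot's underside; its sides rise at 12 deg (to radius 19 mm), 26 deg (to 30 mm), then 47 deg to the rim
- dish_grip (a point): middle of the handle's black grip, at (-130, 0, 28) mm in the dish's frame; pinch it along the dish's y. The grip is 14 mm wide (y), 18 mm high, with flat upright sides, from 83 to 171 mm from the dish's centre; between it and the rim runs a steel stem 8 mm thick
- ball: loose polished steel ball, 16 mm across, 16.5 g, rolls very freely; in the middle of the dish's hollow at the start; its origin is its centre (its axes turn as it rolls)
- magnifier: stand magnifier, fixed to the bench, open at the front and both sides. Origin: on the lens axis at bench height; z up; x points back from the lens axis to the post, so its front is -x, its sides +y and -y. Grey base 120 mm wide, 16 mm high, from 60 mm in front of the lens axis to 105 mm behind it; round white stage under the lens, top at 20 mm
- lens (a point): centre of the lens's underside, on the lens axis 180 mm above the bench. The lens sits in a black ring, 88 mm across and 16 mm high, carried from behind by a steel post, 14 mm thick, 85 mm behind the lens axis, 221 mm high
- lamp (a point): middle of the lamp bar fixed to the post: 68 mm behind the lens axis, 140 mm above the bench. The bar is 84 mm long (along the magnifier's y), spans heights 129 to 151 mm and comes to within 57 mm of the lens axis
- focus (a point): working spot of the magnifier: on the lens axis, 100 mm above the bench, halfway between stage and lens; axes as the magnifier's
- thermometer: bystander: probe thermometer lying on the bench, 22 x 193 x 16 mm, long along its y; origin at the middle of its underside
- refractometer: bystander: white pocket refractometer, 54 x 112 x 32 mm, long along its y; origin at the middle of its underside
- label_box: bystander: small cardboard box, 54 x 78 x 28 mm; origin at the middle of its underside

How it is judged:
By the outcome, as a careful person would: the job done as asked, in the order asked, and still so for the second after the job is handed in, while the arm keeps its last pose, push and grip.
It also fails if it takes over 64 s, if anything falls off the work surface, if the arm or the gripper's body presses on something with over 40 N, if the wrist force passes 120 N, or if a joint passes its speed limit or range.

## Working session

There is one attempt and no reset: what is moved stays moved. The work goes in short steps, Python scripts to look and compute and a tool call to move; the robot and the scene stay as the last step left them, time stands still between calls to the robot, and variables do not carry over. Pictures are saved under pics/ and viewed, at most 10 in all, crops included, and the job is handed in when it is done.

Besides the shell and the picture viewer there is one more tool, called after "Emit:" in YAML: its name, and indented under it one key for each argument. arm_command: Moves the arm, as the interface text tells. Its arguments: {"type":"object","properties":{"xyz":{"type":"array","items":{"type":"array","items":{"type":"number"}}},"spin":{"type":"array","items":{"type":"number"}},"jaw":{"type":"number"},"squeeze":{"type":"number"}},"required":["xyz","spin"]}

```bash
mkdir -p pics; ls
cat > h.py <<'E'
from cell import *
import numpy as np, cv2
def shot(n):
    c=read_camera(n); c['K']=np.array([[c['fx'],0,c['cx']],[0,c['fy'],c['cy']],[0,0,1.]]); c['T']=np.array(c['world_from_camera']); return c
def rays(c,uv):
    p=cv2.undistortPoints(np.array(uv,float).reshape(-1,1,2),c['K'],np.array(c['dist_coeffs'],float)).reshape(-1,2)
    d=np.c_[p[:,0],-p[:,1],-np.ones(len(p))]@c['T'][:3,:3].T
    return c['T'][:3,3],d
def onplane(c,uv,z):
    o,d=rays(c,uv); return o+d*((z-o[2])/d[:,2])[:,None]
def cloud(c):
    h,w=c['depth'].shape; v,u=np.mgrid[:h,:w]
    o,d=rays(c,np.c_[u.ravel(),v.ravel()]); return (o+d*c['depth'].reshape(-1,1)).reshape(h,w,3)
def proj(c,P):
    P=np.atleast_2d(P); q=(P-c['T'][:3,3])@c['T'][:3,:3]; q=q*[1,-1,-1]
    return cv2.projectPoints(q,np.zeros(3),np.zeros(3),c['K'],np.array(c['dist_coeffs'],float))[0].reshape(-1,2)
E
python3 - <<'E'
from h import *
s=observe(); print(s)
for n in('side','top'):
    c=shot(n); cv2.imwrite(f'pics/{n}0.png',c['img'][:,:,::-1]); np.savez(f'{n}0.npz',**c); print(n,c['T'].round(3).tolist(),c['fx'],c['dist_coeffs'])
E
```

```text
pics
{'time': 0.0, 'qpos': array([ 9.84977594e-01,  3.42677453e-01,  1.52504903e+00,  2.68114906e-05,
        1.27537334e+00, -1.46021509e-01]), 'qvel': array([-0.00104175, -0.00159603, -0.00156293, -0.00133606, -0.00119811,
        0.00030343]), 'joint_efforts': array([-7.75753870e-04, -4.31237733e+01, -2.44214952e+01,  7.16699171e-02,
        5.59849106e-02, -1.13953890e-04]), 'tool_pos': array([0.22342554, 0.47492085, 0.40405708]), 'tool_rot': array([-3.14010526e+00, -2.44662493e-04,  2.70178742e+00]), 'contact_force': array([ 0.67965755, -0.83665546, -0.68513059]), 'torque': array([ 0.03743251, -0.04834926, -0.04958592]), 'grip_force': 0.0, 'opening': 0.09167454831298014}
side [[-0.984, 0.133, -0.12, 0.42], [-0.179, -0.68, 0.711, 0.844], [0.013, 0.721, 0.693, 0.946], [0.0, 0.0, 0.0, 1.0]] 457.1383217148038 [-0.11834978  0.          0.          0.          0.        ]
top [[-0.029, 0.995, -0.091, 0.462], [-1.0, -0.029, -0.002, 0.021], [-0.005, 0.091, 0.996, 1.3], [0.0, 0.0, 0.0, 1.0]] 412.58588142101365 [0.0339116 0.        0.        0.        0.       ]
```

View pics/side0.png

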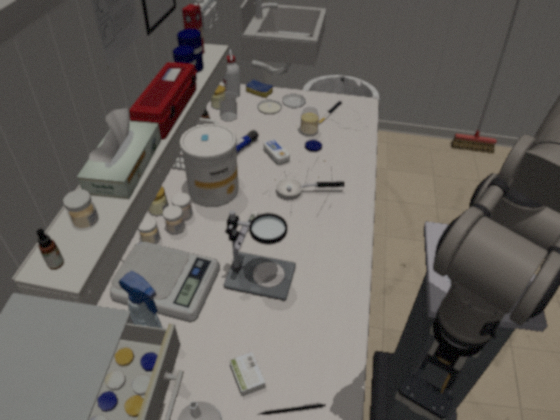

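View pics/top0.png

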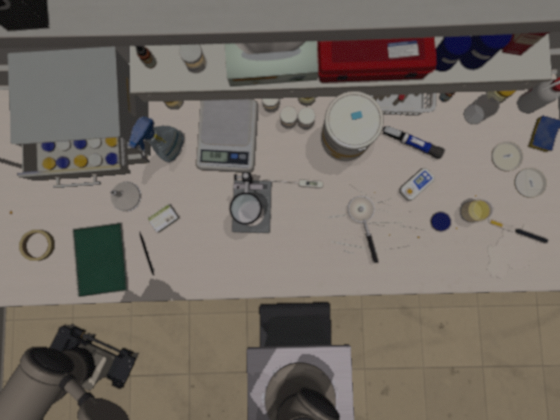

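The side view shows the magnifier with lens at (268,228), base at (260,275), and the dish at (289,188) with its grip at (330,184). The top view shows the lens at (247,207), the dish at (360,209) with the grip at (372,248), the thermometer at (300,183), the refractometer near (415,184), and the label box near (163,218).

Run:
```python
from h import *
L=lambda n:{k:(v if v.ndim else v.item()) for k,v in np.load(n+'0.npz').items()}
t,s=L('top'),L('side')
a=cv2.resize(t['img'][160:280,210:410],(800,480),interpolation=cv2.INTER_CUBIC)
b=cv2.resize(s['img'][160:310,200:360],(640,600),interpolation=cv2.INTER_CUBIC)
cv2.imwrite('pics/tc.png',a[:,:,::-1]);cv2.imwrite('pics/sc.png',b[:,:,::-1])
for n,c in(('top',t),('side',s)):
    P=cloud(c); ok=c['depth']>0
    for uv in [(360,209),(372,248),(247,207),(300,183),(270,225)] if n=='top' else [(289,188),(330,184),(268,228),(250,285)]:
        print(n,uv,P[uv[1],uv[0]].round(3))
    # dark pixels near
    g=c['img'].max(2)
    m=ok&(g<60)&(P[:,:,0]>.3)&(P[:,:,0]<.75)&(P[:,:,2]>-.02)&(abs(P[:,:,1])<.5)
    k,lab,st,ce=cv2.connectedComponentsWithStats(m.astype(np.uint8))
    for i in range(1,k):
        if st[i,4]>25: print(st[i],P[lab==i].mean(0).round(3),P[lab==i].min(0).round(3),P[lab==i].max(0).round(3))
```

```text
top (360, 209) [ 0.565 -0.204  0.024]
top (372, 248) [ 0.445 -0.232  0.041]
top (247, 207) [0.566 0.129 0.196]
top (300, 183) [ 0.654 -0.022  0.014]
top (270, 225) [0.524 0.076 0.017]
[   0    0   49   31 1321] [0.731 0.315 0.846] [0.725 0.299 0.82 ] [0.75  0.349 0.88 ]
[471  27  83   9 177] [ 0.72  -0.268  0.795] [ 0.719 -0.314  0.79 ] [ 0.722 -0.216  0.805]
[444  32  28   4  48] [ 0.72  -0.202  0.794] [ 0.719 -0.215  0.79 ] [ 0.721 -0.183  0.8  ]
[125 136  22  18 115] [0.737 0.415 0.216] [0.716 0.38  0.102] [0.75  0.479 0.274]
[427 147  16  11 117] [ 0.735 -0.443  0.032] [ 0.72  -0.464  0.018] [ 0.75  -0.422  0.041]
[225 153  23  11 138] [0.73  0.171 0.044] [0.715 0.14  0.038] [0.749 0.208 0.05 ]
[130 156  18   7  43] [0.734 0.464 0.052] [0.729 0.452 0.029] [0.749 0.495 0.074]
[107 160  22  14  74] [0.675 0.462 0.209] [0.666 0.448 0.174] [0.705 0.498 0.234]
[242 172  13  12  60] [0.644 0.124 0.181] [0.636 0.116 0.016] [0.664 0.14  0.207]
[233 191  34  27 142] [0.594 0.111 0.118] [0.538 0.087 0.01 ] [0.633 0.166 0.2  ]
[141 237  12  36  53] [0.446 0.461 0.009] [0.39  0.444 0.004] [0
[... 323 characters left out ...]
11] [ 0.748 -0.401  0.039]
[306 146  15   5  29] [ 0.521 -0.429  0.012] [ 0.495 -0.44   0.005] [ 0.544 -0.422  0.016]
[318 182  26   5  89] [ 0.442 -0.231  0.033] [ 0.403 -0.243  0.024] [ 0.479 -0.218  0.041]
[250 214  36  30 217] [0.563 0.145 0.193] [0.522 0.094 0.183] [0.604 0.178 0.2  ]
[226 217  14  25 185] [0.646 0.14  0.177] [0.635 0.122 0.126] [0.657 0.165 0.208]
[190 260  20  21 139] [0.727 0.174 0.044] [0.714 0.137 0.04 ] [0.75  0.202 0.049]
[232 260  24  21 231] [0.627 0.132 0.021] [0.6   0.096 0.01 ] [0.658 0.161 0.056]
[137 292  20  22 183] [0.736 0.409 0.238] [0.718 0.399 0.204] [0.75  0.416 0.271]
[263 405  60   9 135] [0.445 0.463 0.008] [0.388 0.444 0.004] [0.506 0.483 0.013]
```

View pics/tc.png

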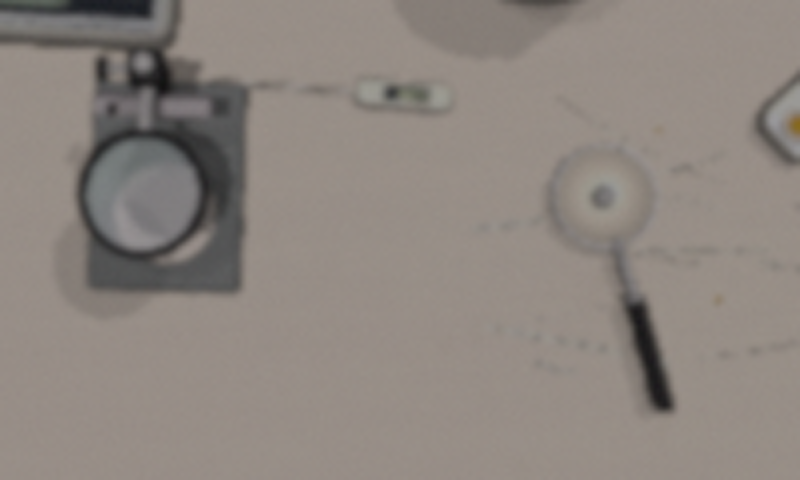

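View pics/sc.png

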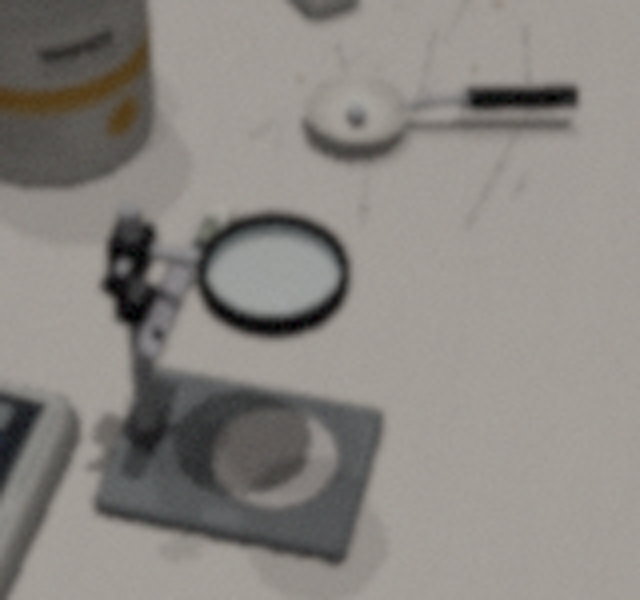

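The top crop shows the lens ring centred at (144,193), the base edges running from (246,86) to (241,291), the dish at (602,197) with the ball in the middle, and the grip from (634,302) to (664,408). In the side crop the ring is centred at (274,272), the dish at (357,117), and the grip runs from (470,97) to (577,96).

```bash
cat > m.py <<'E'
from h import *
L=lambda n:{k:(v if v.ndim else v.item()) for k,v in np.load(n+'0.npz').items()}
t,s=L('top'),L('side')
def con(m):
    cs,_=cv2.findContours(m.astype(np.uint8),cv2.RETR_EXTERNAL,cv2.CHAIN_APPROX_NONE); return max(cs,key=cv2.contourArea).reshape(-1,2)
def win(c,x0,y0,x1,y1):
    w=np.zeros(c['depth'].shape,bool); w[y0:y1,x0:x1]=1; return w
def circ(p):
    A=np.c_[2*p,np.ones(len(p))]; q=np.linalg.lstsq(A,(p**2).sum(1),rcond=None)[0]; return q[:2],np.sqrt(q[2]+q[:2]@q[:2])
def tri(p,q):
    (o1,d1),(o2,d2)=p,q; d1,d2=d1[0],d2[0]
    a=np.linalg.lstsq(np.c_[d1,-d2],o2-o1,rcond=None)[0]; A,B=o1+a[0]*d1,o2+a[1]*d2; return (A+B)/2,np.linalg.norm(A-B)
ec={}
for n,c,W,D,G in(('top',t,(228,180,266,228),(344,192,378,226),(360,225,380,268)),('side',s,(246,208,292,246),(270,172,306,204),(312,176,352,192))):
    P=cloud(c);z=P[:,:,2];g=c['img'].max(2)
    m=win(c,*W)&(z>.17)&(z<.205)&(P[:,:,0]<.612)
    k=con(m);e=cv2.fitEllipse(k);ec[n,'lens']=e[0]
    for h in(.190,.196): r=circ(onplane(c,k,h)[:,:2]); print(n,'lens',h,r[0].round(4),r[1].round(4))
    m=win(c,*D)&(z>.012)&(z<.05)&(np.hypot(P[:,:,0]-.565,P[:,:,1]+.205)<.05)
    k=con(m); e=cv2.fitEllipse(k);ec[n,'dish']=e[0]
    r=circ(onplane(c,k,.023)[:,:2]); print(n,'dish',r[0].round(4),r[1].round(4),'ztop',np.percentile(z[m],95).round(4))
    m=win(c,*G)&(g<75)&(z>.02); k=con(m); r=cv2.minAreaRect(k.astype(np.float32)); M=cv2.moments(m.astype(np.uint8),True);ec[n,'grip']=(M['m10']/M['m00'],M['m01']/M['m00'])
    q=onplane(c,np.argwhere(m)[:,::-1],.037)[:,:2]; vx,vy,cx,cy=cv2.fitLine(q.astype(np.float32),cv2.DIST_L2,0,.01,.01).ravel()
    print(n,'grip',cx,cy,np.degrees(np.arctan2(vy,vx)),'z95',np.percentile(z[m],90))
    d=c['img'].astype(int)
    # base: depth band
    m=(z>.010)&(z<.0185)&(P[:,:,0]>.47)&(P[:,:,0]<.68)&(P[:,:,1]>.04)&(P[:,:,1]<.22)&(g<125)
    q=onplane(c,con(m),.016)[:,:2]; r=cv2.minAreaRect((q*1000).astype(np.float32)); print(n,'base',r, cv2.boxPoints(r).round(0).tolist())
for k in('lens','dish','grip'):
    p,e=tri(rays(t,ec['top',k]),rays(s,ec['side',k])); print(k,p.round(4),'gap',e.round(4))
E
python3 m.py
```

```text
top lens 0.19 [0.5645 0.1333] 0.0432
top lens 0.196 [0.564  0.1327] 0.043
top dish [ 0.5659 -0.2089] 0.04 ztop 0.0261
top grip 0.4427607 -0.23279166 13.099392 z95 0.04036031527221271
top base ((586.2373046875, 131.20443725585938), (119.15726470947266, 165.0781707763672), 86.51089477539062) [[500.0, 77.0], [665.0, 67.0], [672.0, 186.0], [507.0, 196.0]]
side lens 0.19 [0.564  0.1331] 0.0469
side lens 0.196 [0.5629 0.1388] 0.0465
side dish [ 0.5648 -0.2088] 0.0413 ztop 0.0275
side grip 0.4420374 -0.22691154 13.965489 z95 0.03857393643696799
side base ((584.9312133789062, 135.88784790039062), (122.6588363647461, 164.862060546875), 86.39901733398438) [[499.0, 80.0], [663.0, 70.0], [671.0, 192.0], [507.0, 202.0]]
lens [0.5643 0.1334 0.1887] gap 0.0004
dish [ 0.5656 -0.2092  0.0219] gap 0.001
grip [ 0.4424 -0.234   0.0309] gap 0.0004
```

Emit:
arm_command:
  xyz:
    - [20, 0, 0]
    - [40, 0, 0]
    - [40, 0, 0]
    - [40, 0, 0]
    - [40, -20, 0]
    - [20, -40, 0]
    - [5, -45, 0]
    - [5, -45, 0]
    - [5, -45, 0]
    - [5, -45, 0]
    - [5, -45, 0]
    - [2, -45, 0]
    - [0, -45, 0]
    - [0, -45, 0]
    - [0, -45, 0]
    - [0, -45, 0]
    - [0, -45, 0]
    - [0, -45, 0]
    - [0, -45, 0]
    - [0, -45, 0]
  spin: [0, 0, 0, 0, 0, 2.5, 2.5, 2.5, 2.5, 2.5, 2.5, 2.5, 2.5, 2.5, 2.5, 2.5, 2.5, 2.5, 2.5, 2.5]
  jaw: -0.1

```text
time: 2.1
tool_pos: [0.45, -0.2168, 0.4045]
tool_rot: [3.141, -0.0, -2.925]
contact_force: [0.6, 1.1, 0.9]
opening: 0.0415
grip_force: 0.0
```

Emit:
arm_command:
  xyz:
    - [0, -15, 0]
    - [0, -2, -30]
    - [0, 0, -40]
    - [0, 0, -30]
    - [0, 0, -15]
    - [0, 0, 0]
    - [0, 0, 0]
    - [0, 0, 0]
  spin: [0, 0, 0, 0, 0, 0, 0, 0]

```text
time: 2.9
tool_pos: [0.4509, -0.2319, 0.2909]
tool_rot: [-3.14, 0.001, -2.927]
contact_force: [-0.7, -0.1, 0.5]
opening: 0.0412
grip_force: 0.0
```

Run:
```python
from h import *
c=shot('side'); b=cv2.resize(c['img'][130:260,240:400],(800,650),interpolation=cv2.INTER_CUBIC)
b=cv2.resize(b,(738,600)); cv2.imwrite('pics/s1.png',b[:,:,::-1])
```

```text
(no output)
```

View pics/s1.png

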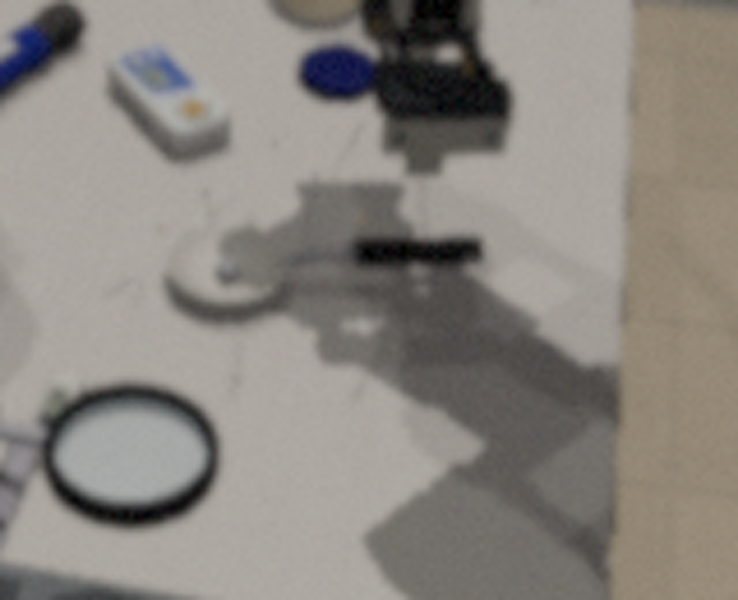

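The finger of the gripper shows above the grip, around (424,165), with the grip at (420,250) and the ball still centred at (228,270). I'll go down and close in steps.

Emit:
arm_command:
  xyz:
    - [0, 0, -15]
    - [0, 0, -20]
    - [0, 0, -20]
    - [0, 0, -20]
    - [0, 0, -15]
    - [0, 0, -10]
    - [0, 0, -4]
    - [0, 0, 0]
    - [0, 0, 0]
    - [0, 0, 0]
  spin: [0, 0, 0, 0, 0, 0, 0, 0, 0, 0]

```text
time: 3.95
tool_pos: [0.4508, -0.2321, 0.1865]
tool_rot: [-3.141, 0.001, -2.927]
contact_force: [0.2, -0.2, 0.9]
opening: 0.0413
grip_force: 0.0
```

Emit:
arm_command:
  xyz:
    - [0, 0, 0]
    - [0, 0, 0]
    - [0, 0, 0]
  spin: [0, 0, 0]
  jaw: -0.5
  squeeze: 3

```text
time: 4.25
tool_pos: [0.4505, -0.2319, 0.1859]
tool_rot: [-3.141, 0.0, -2.927]
contact_force: [-0.5, 0.4, 0.2]
opening: 0.0245
grip_force: 0.0
```

Emit:
arm_command:
  xyz:
    - [0, 0, 0]
    - [0, 0, 0]
    - [0, 0, 0]
  spin: [0, 0, 0]
  jaw: -0.58

```text
time: 4.55
tool_pos: [0.4505, -0.2319, 0.1857]
tool_rot: [3.141, -0.0, -2.927]
contact_force: [0.3, 0.4, 0.1]
opening: 0.0195
grip_force: 0.0
```

Emit:
arm_command:
  xyz:
    - [0, 0, 0]
    - [0, 0, 0]
    - [0, 0, 0]
  spin: [0, 0, 0]
  jaw: -0.63

```text
time: 4.85
tool_pos: [0.4505, -0.2319, 0.1857]
tool_rot: [3.141, -0.0, -2.927]
contact_force: [0.1, -0.6, 0.4]
opening: 0.0169
grip_force: 0.0
```

Emit:
arm_command:
  xyz:
    - [0, 0, 0]
    - [0, 0, 0]
    - [0, 0, 0]
  spin: [0, 0, 0]
  jaw: -0.66

```text
time: 5.15
tool_pos: [0.4505, -0.232, 0.1857]
tool_rot: [3.142, 0.0, -2.927]
contact_force: [-0.1, 0.2, -0.7]
opening: 0.0156
grip_force: 0.1
```

Emit:
arm_command:
  xyz:
    - [0, 0, 0]
    - [0, 0, 0]
    - [0, 0, 0]
  spin: [0, 0, 0]
  jaw: -0.69

```text
time: 5.45
tool_pos: [0.4505, -0.2319, 0.1857]
tool_rot: [3.142, -0.0, -2.927]
contact_force: [-1.3, -0.5, -0.6]
opening: 0.0141
grip_force: 0.1
```

Emit:
arm_command:
  xyz:
    - [0, 0, 0]
    - [0, 0, 0]
    - [0, 0, 0]
    - [0, 0, 0]
  spin: [0, 0, 0, 0]
  jaw: -0.74

```text
time: 5.85
tool_pos: [0.4505, -0.232, 0.1857]
tool_rot: [3.142, 0.0, -2.927]
contact_force: [0.3, -0.7, -0.4]
opening: 0.0137
grip_force: 3.0
```

Emit:
arm_command:
  xyz:
    - [0, 0, 0]
    - [0, 0, 0]
  spin: [0, 0]
  jaw: -1
  squeeze: 15

```text
time: 6.05
tool_pos: [0.4505, -0.232, 0.1858]
tool_rot: [3.142, 0.0, -2.927]
contact_force: [0.6, -0.1, 0.4]
opening: 0.0139
grip_force: 15.0
```

Emit:
arm_command:
  xyz:
    - [0, 0, 0]
    - [0, 0, 0]
    - [0, 0, 0]
  spin: [0, 0, 0]
  squeeze: 58

```text
time: 6.35
tool_pos: [0.4505, -0.232, 0.1857]
tool_rot: [3.142, 0.0, -2.927]
contact_force: [-1.1, 0.5, -0.5]
opening: 0.0137
grip_force: 58.0
```

Emit:
arm_command:
  xyz:
    - [0, 0, 0.5]
    - [0, 0, 1]
    - [0, 0, 1.5]
    - [0, 0, 2]
    - [0, 0, 2]
    - [0, 0, 1.5]
    - [0, 0, 1]
    - [0, 0, 0.5]
    - [0, 0, 0]
    - [0, 0, 0]
  spin: [0, 0, 0, 0, 0, 0, 0, 0, 0, 0]

```text
time: 7.35
tool_pos: [0.4505, -0.2319, 0.1957]
tool_rot: [3.141, -0.0, -2.927]
contact_force: [0.3, -0.2, -0.9]
opening: 0.0137
grip_force: 58.0
```

```bash
cat > chk.py <<'E'
import sys
from h import *
c=shot('side'); P=cloud(c); u,v=int(sys.argv[1]),int(sys.argv[2])
b=c['img'][v-45:v+45,u-60:u+60]; cv2.imwrite(sys.argv[3],cv2.resize(b,(800,600),interpolation=cv2.INTER_CUBIC)[:,:,::-1])
np.savez('last.npz',**c); s=observe(); print(s['tool_pos'].round(4),s['tool_rot'].round(4),s['opening'],s['contact_force'].round(1),s['torque'].round(2))
E
python3 chk.py 300 188 pics/s2.png
```

```text
[ 0.4505 -0.2319  0.1957] [ 3.1414 -0.     -2.9269] 0.013636462627454717 [-0.1 -0.1 -1.3] [-0.01  0.17  0.02]
```

View pics/s2.png

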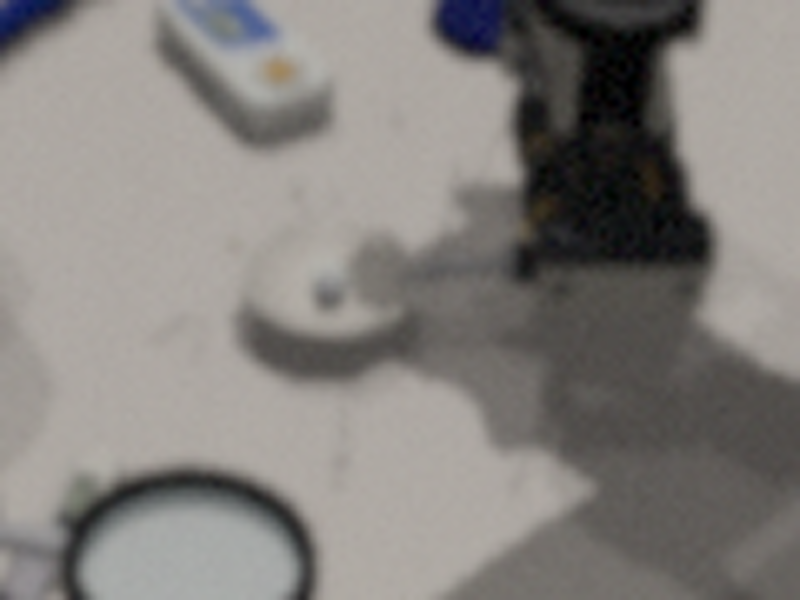

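The dish is lifted off the bench, with the ball at (330,290) in the middle of the hollow and the stem straight. Now I'll lift it to working height slowly.

Emit:
arm_command:
  xyz:
    - [0, 0, 1]
    - [0, 0, 2]
    - [0, 0, 3]
    - [0, 0, 4]
    - [0, 0, 5]
    - [0, 0, 6]
    - [0, 0, 6]
    - [0, 0, 6]
    - [0, 0, 6]
    - [0, 0, 6]
    - [0, 0, 6]
    - [0, 0, 6]
    - [0, 0, 5]
    - [0, 0, 4]
    - [0, 0, 4]
    - [0, 0, 3]
    - [0, 0, 2]
    - [0, 0, 1]
    - [0, 0, 0]
    - [0, 0, 0]
  spin: [0, 0, 0, 0, 0, 0, 0, 0, 0, 0, 0, 0, 0, 0, 0, 0, 0, 0, 0, 0]

```text
time: 9.4
tool_pos: [0.4505, -0.2319, 0.2716]
tool_rot: [3.141, -0.0, -2.927]
contact_force: [-0.1, 0.9, -1.1]
opening: 0.0136
grip_force: 58.0
```

```bash
cat > dish.py <<'E'
from h import *
from m import circ,con,tri
def dish(c,C,zlo=.085,zhi=.125):
    P=cloud(c);z=P[:,:,2]
    m=(z>zlo)&(z<zhi)&(np.hypot(P[:,:,0]-C[0],P[:,:,1]-C[1])<.048)&(c['img'].max(2)>95)
    k=con(m); e=cv2.fitEllipse(k); r=circ(onplane(c,k,.109)[:,:2])
    q=P[m]; q=q[np.hypot(q[:,0]-C[0],q[:,1]-C[1])<.043]; r_=np.hypot(q[:,0]-C[0],q[:,1]-C[1]); rim=q[r_>.030]
    A=np.c_[rim[:,:2]-C[:2],np.ones(len(rim)),np.hypot(rim[:,0]-C[0],rim[:,1]-C[1])]
    pl=np.linalg.lstsq(A,rim[:,2],rcond=None)[0]
    print('circle',r[0].round(4),r[1].round(4),'tilt deg',np.degrees(pl[:2]).round(1),'zmax',np.percentile(z[m],95).round(4)); return r[0],e[0]
E
sed -i 's/^ec={}/if __name__!="__main__": raise_=1\nec={}/' m.py
python3 - <<'E'
import re
src=open('m.py').read(); i=src.index('if __name__'); open('m.py','w').write(src[:i])
E
python3 - <<'E'
from dish import *
C=np.array([.5655,-.209]); t=shot('top');s=shot('side')
a,ea=dish(t,C);b,eb=dish(s,C); p,g=tri(rays(t,ea),rays(s,eb)); print(p.round(4),g.round(4)); o=observe(); print(o['tool_pos'].round(4),o['tool_rot'].round(4))
E
```

```text
circle [ 0.5677 -0.2078] 0.0389 tilt deg [-2.5 -1.3] zmax 0.1101
circle [ 0.5649 -0.2055] 0.0426 tilt deg [-1.7 -1.5] zmax 0.1108
[ 0.5665 -0.2086  0.1058] 0.0025
[ 0.4505 -0.2319  0.2716] [ 3.1413e+00 -2.0000e-04 -2.9269e+00]
```

Run:
```python
from dish import *
for n in('top','side'):
    c={k:(v if v.ndim else v.item()) for k,v in np.load(n+'0.npz').items()}
    dish(c,np.array([.5655,-.209]),.009,.045)
```

```text
circle [ 0.5593 -0.1933] 0.0371 tilt deg [-1.8  0. ] zmax 0.0258
circle [ 0.552  -0.1107] 0.0371 tilt deg [-1.7  1. ] zmax 0.0269
```

Emit:
arm_command:
  xyz:
    - [0, 1, 0]
    - [0, 2, 0]
    - [0, 3, 0]
    - [0, 4, 0]
    - [0, 5, 0]
    - [0, 6, 0]
    - [0, 7, 0]
    - [0, 8, 0]
    - [0, 8, 0]
    - [0, 8, 0]
    - [0, 8, 0]
    - [0, 8, 0]
    - [0, 8, 0]
    - [0, 8, 0]
    - [0, 8, 0]
    - [0, 8, 0]
    - [0, 8, 0]
    - [0, 8, 0]
    - [0, 8, 0]
    - [0, 8, 0]
  spin: [0, 0, 0, 0, 0, 0, 0, 0, 0, 0, 0, 0, 0, 0, 0, 0, 0, 0, 0, 0]

```text
time: 11.5
tool_pos: [0.4505, -0.0993, 0.2717]
tool_rot: [3.141, -0.0, -2.927]
contact_force: [0.1, 0.7, -1.2]
opening: 0.0132
grip_force: 58.0
```

Emit:
arm_command:
  xyz:
    - [0, 8, 0]
    - [0, 7, 0]
    - [0, 6, 0]
    - [0, 5, 0]
    - [0, 4, 0]
    - [0, 3, 0]
    - [0, 2, 0]
    - [0, 1, 0]
    - [0, 0, 0]
    - [0, 0, 0]
    - [0, 0, 0]
    - [0, 0, 0]
  spin: [0, 0, 0, 0, 0, 0, 0, 0, 0, 0, 0, 0]

```text
time: 12.7
tool_pos: [0.4505, -0.064, 0.2717]
tool_rot: [3.141, -0.0, -2.927]
contact_force: [0.6, -0.3, -1.6]
opening: 0.0135
grip_force: 58.0
```

Emit:
arm_command:
  xyz:
    - [-0.4, 2, 0]
    - [-0.7, 4.1, 0]
    - [-0.7, 5.1, 0]
    - [-0.5, 5.1, 0]
    - [-0.3, 5.1, 0]
    - [0, 5.2, 0]
    - [0.1, 3.7, 0]
    - [0.1, 2.1, 0]
    - [0, 0, 0]
    - [0, 0, 0]
  spin: [-1, -2, -2.5, -2.5, -2.5, -2.5, -1.8, -1, 0, 0]

```text
time: 13.7
tool_pos: [0.4481, -0.0316, 0.2717]
tool_rot: [3.142, 0.0, 3.081]
contact_force: [-0.4, 0.7, -1.1]
opening: 0.0136
grip_force: 58.0
```

Emit:
arm_command:
  xyz:
    - [0, 1, 0]
    - [0, 2, 0]
    - [0, 3, 0]
    - [0, 4, 0]
    - [0, 5, 0]
    - [0, 6, 0]
    - [0, 7, 0]
    - [0, 7, 0]
    - [0, 7, 0]
    - [0, 7, 0]
    - [0, 7, 0]
    - [0, 7, 0]
    - [0, 7, 0]
    - [0, 7, 0]
    - [0, 6, 0]
    - [0, 5, 0]
    - [0, 4, 0]
    - [0, 3, 0]
    - [0, 2, 0]
    - [0, 1, 0]
  spin: [0, 0, 0, 0, 0, 0, 0, 0, 0, 0, 0, 0, 0, 0, 0, 0, 0, 0, 0, 0]

```text
time: 15.7
tool_pos: [0.4481, 0.0666, 0.2717]
tool_rot: [3.142, -0.0, 3.081]
contact_force: [-0.1, 0.1, -1.2]
opening: 0.0139
grip_force: 58.0
```

Run:
```python
from dish import *
s=shot('side'); o=observe(); print(o['tool_pos'].round(4),o['tool_rot'].round(4))
y=o['tool_rot'][2]+np.pi; C=o['tool_pos'][:2]+.118*np.array([np.cos(y),np.sin(y)]); print('pred',C,np.degrees(y))
t=shot('top')
a,ea=dish(t,C);b,eb=dish(s,C); p,g=tri(rays(t,ea),rays(s,eb)); print(p.round(4),g.round(4))
u,v=proj(s,[*C,.1])[0].astype(int)
cv2.imwrite('pics/s3.png',cv2.resize(s['img'][v-45:v+75,u-90:u+70],(800,600),interpolation=cv2.INTER_CUBIC)[:,:,::-1])
```

```text
[0.4481 0.0666 0.2718] [3.1415e+00 1.0000e-04 3.0805e+00]
pred [0.56589945 0.05937463] 356.5012879244269
circle [0.5676 0.0558] 0.0383 tilt deg [-2.7  3. ] zmax 0.1098
circle [0.5291 0.0517] 0.0101 tilt deg [-15.1  -3.6] zmax 0.1141
[0.5459 0.0547 0.1155] 0.0419
```

View pics/s3.png

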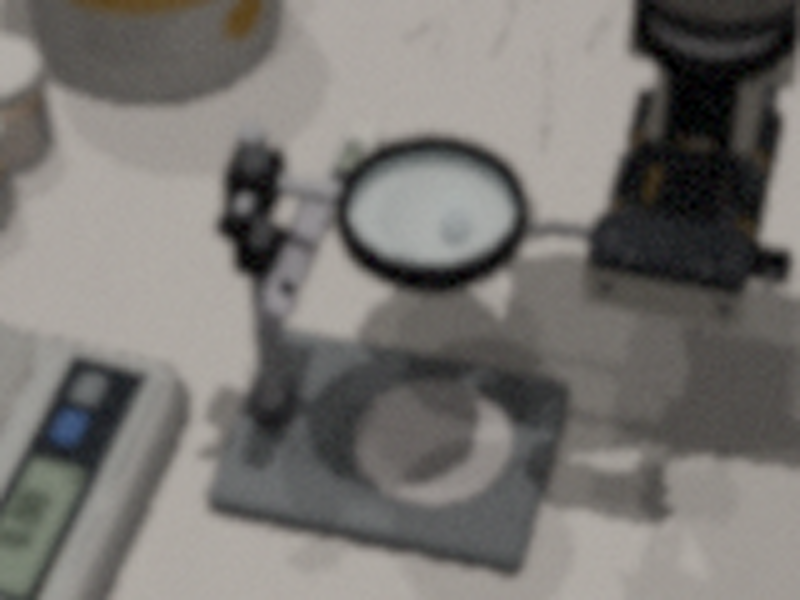

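The dish is entering from the side beneath the lens, the ball visible through the lens at (456,225), and everything is clear. I'll finish centring and pause for over a second.

Emit:
arm_command:
  xyz:
    - [0, 1, 0]
    - [0, 2, 0]
    - [0, 3, 0]
    - [0, 4, 0]
    - [-0.5, 5, 0]
    - [-0.5, 6, 0]
    - [-0.5, 6, 0]
    - [-0.4, 6, 0]
    - [0, 6, 0]
    - [0, 6, 0]
    - [0, 6, 0]
    - [0, 6, 0]
    - [0, 5, 0]
    - [0, 4, 0]
    - [0, 3, 0]
    - [0, 3, 0]
    - [0, 1, 0]
    - [0, 1, 0]
    - [0, 0, 0]
    - [0, 0, 0]
  spin: [0, 0, 0, 0, 0, 0, 0, 0, 0, 0, 0, 0, 0, 0, 0, 0, 0, 0, 0, 0]

```text
time: 17.8
tool_pos: [0.4462, 0.1404, 0.2717]
tool_rot: [3.142, -0.0, 3.08]
contact_force: [-0.4, -1.3, -1.3]
opening: 0.0138
grip_force: 58.0
```

Run:
```python
from h import *
s=shot('side');t=shot('top'); o=observe(); print(o['tool_pos'].round(4),o['tool_rot'].round(4))
y=o['tool_rot'][2]+np.pi; C=o['tool_pos'][:2]+.118*np.array([np.cos(y),np.sin(y)]); print('pred',C,np.degrees(y)-360)
im=[]
for c in(s,t):
    u,v=proj(c,[*C,.1])[0]; print(u,v); u,v=int(u),int(v)
    im.append(cv2.resize(c['img'][v-40:v+50,u-35:u+25],(400,600),interpolation=cv2.INTER_CUBIC))
cv2.imwrite('pics/s4.png',np.hstack(im)[:,:,::-1])
```

```text
[0.4462 0.1403 0.2717] [ 3.1415 -0.      3.0804]
pred [0.56399744 0.1331234 ] -3.507487022641044
267.84079770128267 253.14584667387706
248.7824553098993 210.5848487513393
```

View pics/s4.png

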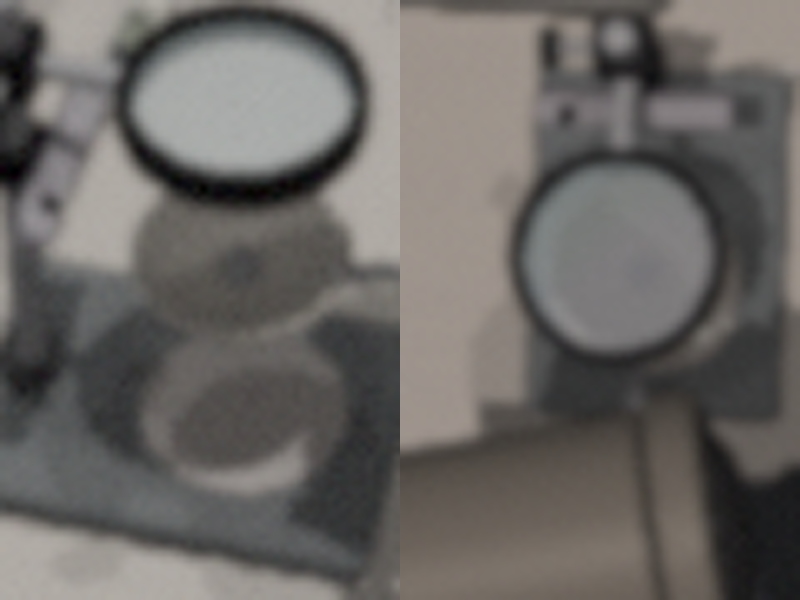

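In the left view the dish sits straight below the lens ring, with the ball in the middle at (240,262). In the right view the ball is seen through the lens. Next I'll pause and compute the arc.

Emit:
arm_command:
  xyz:
    - [0, 0, 0]
    - [0, 0, 0]
    - [0, 0, 0]
    - [0, 0, 0]
    - [0, 0, 0]
    - [0, 0, 0]
    - [0, 0, 0]
    - [0, 0, 0]
    - [0, 0, 0]
    - [0, 0, 0]
    - [0, 0, 0]
    - [0, 0, 0]
    - [0, 0, 0]
    - [0, 0, 0]
    - [0, 0, 0]
    - [0, 0, 0]
  spin: [0, 0, 0, 0, 0, 0, 0, 0, 0, 0, 0, 0, 0, 0, 0, 0]

```text
time: 19.5
tool_pos: [0.4462, 0.1405, 0.2717]
tool_rot: [3.142, 0.0, 3.081]
contact_force: [0.5, -0.2, -1.2]
opening: 0.0136
grip_force: 58.0
```

Run:
```python
import numpy as np
st=[1,2]+[3]*28+[2,1]; st=np.array(st); print(st.sum(),len(st))
a=np.radians(-3.5-np.r_[0,np.cumsum(st)]); p=np.round(-118*np.c_[np.cos(a),np.sin(a)],1); d=np.diff(p,axis=0).round(1)
for i in range(0,len(d),16): print([[float(x),float(y),0] for x,y in d[i:i+16]])
```

```text
90 32
[[0.2, 2.1, 0], [0.4, 4.1, 0], [0.8, 6.1, 0], [1.2, 6.0, 0], [1.5, 6.0, 0], [1.8, 5.9, 0], [2.1, 5.8, 0], [2.4, 5.7, 0], [2.7, 5.6, 0], [3.0, 5.4, 0], [3.3, 5.2, 0], [3.5, 5.1, 0], [3.8, 4.9, 0], [4.1, 4.6, 0], [4.3, 4.5, 0], [4.5, 4.2, 0]]
[[4.7, 3.9, 0], [5.0, 3.8, 0], [5.1, 3.4, 0], [5.3, 3.2, 0], [5.4, 2.9, 0], [5.6, 2.6, 0], [5.8, 2.3, 0], [5.8, 2.0, 0], [6.0, 1.7, 0], [6.0, 1.4, 0], [6.1, 1.1, 0], [6.1, 0.8, 0], [6.2, 0.4, 0], [6.1, 0.1, 0], [4.1, -0.1, 0], [2.1, -0.1, 0]]
```

Emit:
arm_command:
  xyz:
    - [0.2, 2.1, 0]
    - [0.4, 4.1, 0]
    - [0.8, 6.1, 0]
    - [1.2, 6.0, 0]
    - [1.5, 6.0, 0]
    - [1.8, 5.9, 0]
    - [2.1, 5.8, 0]
    - [2.4, 5.7, 0]
    - [2.7, 5.6, 0]
    - [3.0, 5.4, 0]
    - [3.3, 5.2, 0]
    - [3.5, 5.1, 0]
    - [3.8, 4.9, 0]
    - [4.1, 4.6, 0]
    - [4.3, 4.5, 0]
    - [4.5, 4.2, 0]
  spin: [-1, -2, -3, -3, -3, -3, -3, -3, -3, -3, -3, -3, -3, -3, -3, -3]

```text
time: 21.1
tool_pos: [0.486, 0.2221, 0.2717]
tool_rot: [3.141, -0.0, 2.292]
contact_force: [-1.0, 0.1, -2.3]
opening: 0.0136
grip_force: 58.0
```

Emit:
arm_command:
  xyz:
    - [4.7, 3.9, 0]
    - [5.0, 3.8, 0]
    - [5.1, 3.4, 0]
    - [5.3, 3.2, 0]
    - [5.4, 2.9, 0]
    - [5.6, 2.6, 0]
    - [5.8, 2.3, 0]
    - [5.8, 2.0, 0]
    - [6.0, 1.7, 0]
    - [6.0, 1.4, 0]
    - [6.1, 1.1, 0]
    - [6.1, 0.8, 0]
    - [6.2, 0.4, 0]
    - [6.1, 0.1, 0]
    - [4.1, -0.1, 0]
    - [2.1, -0.1, 0]
    - [0, 0, 0]
    - [0, 0, 0]
    - [0, 0, 0]
  spin: [-3, -3, -3, -3, -3, -3, -3, -3, -3, -3, -3, -3, -3, -3, -2, -1, 0, 0, 0]

```text
time: 23.0
tool_pos: [0.571, 0.2511, 0.2717]
tool_rot: [-3.142, -0.0, 1.51]
contact_force: [-0.3, 0.0, -0.2]
opening: 0.0133
grip_force: 58.0
```

Emit:
arm_command:
  xyz:
    - [0, 0, 0]
    - [0, 0, 0]
    - [0, 0, 0]
    - [0, 0, 0]
    - [0, 0, 0]
    - [0, 0, 0]
    - [0, 0, 0]
    - [0, 0, 0]
    - [0, 0, 0]
    - [0, 0, 0]
  spin: [0, 0, 0, 0, 0, 0, 0, 0, 0, 0]

```text
time: 24.0
tool_pos: [0.5712, 0.251, 0.2718]
tool_rot: [3.141, 0.0, 1.51]
contact_force: [-0.0, -0.1, -1.5]
opening: 0.0135
grip_force: 58.0
```

Run:
```python
from h import *
s=shot('side');t=shot('top'); o=observe(); print(o['tool_pos'].round(4),o['tool_rot'].round(4))
y=o['tool_rot'][2]+np.pi; C=o['tool_pos'][:2]+.118*np.array([np.cos(y),np.sin(y)]); print('pred',C,np.degrees(y)-360)
im=[]
for c in(s,t):
    u,v=proj(c,[*C,.1])[0].astype(int)
    im.append(cv2.resize(c['img'][v-40:v+50,u-35:u+25],(400,600),interpolation=cv2.INTER_CUBIC))
cv2.imwrite('pics/s5.png',np.hstack(im)[:,:,::-1])
```

```text
[0.5712 0.2511 0.2717] [3.1415 0.     1.5097]
pred [0.56400262 0.13328022] -93.49883187835587
```

View pics/s5.png

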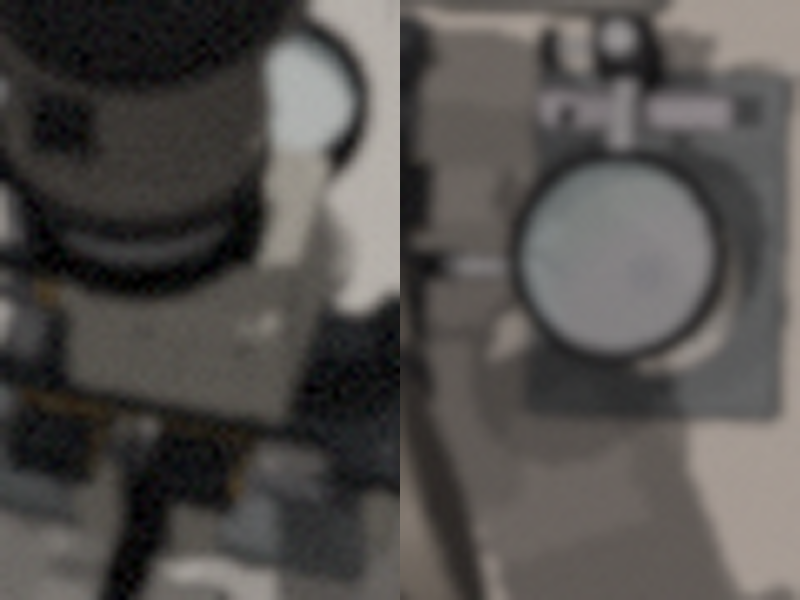

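The top view shows the stem pointing straight out to the side at (470,265). The ball shows through the lens at (643,270), the same place as before the turn.

```bash
python3 -c "
from cell import *
print(hand_in())"
```

```text
the job is handed in; nothing more can be done
None
```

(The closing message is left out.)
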